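Draw a filter cassette from its head on the optical bench

TASK

Swing the hold-down lever of the filter head up and back, past upright, so that it stays clear. Then pinch the filter cassette's two side catches together, draw the cassette straight up out of the head, and finish while still holding it by the pinched catches, upright and still, its grip about 10 cm above where it was. Leave the other things on the bench where they are.

Things in the scene. Friction and masses are not known exactly. Their poses are not given: they have to be found in the camera images.
- head_slot (a point): Filter head: dark grey block 68 mm wide (its y), 32 mm long (its x), 56 mm high, bolted to the bench; the cassette stands in a slot in its top. This point: centre of the slot's mouth, 56 mm above the bench. x points from the slot towards the lever's fork (an aluminium upright 118 mm high, 22 mm thick, centred 75 mm along +x), y along the slot, z up.
- lever_pivot (a point): Axis of the hold-down lever, 108 mm above the bench and 75 mm from the slot's centre along the head's +x; the axis runs along the head's y. The origin lies on the axis, midway between the fork's cheeks.
- lever (a joint): Angle of the hold-down lever in rad: 0 = level, lying along the head's -x across the top of the cassette with about 1 mm to spare; grows as the handle rises; 1.57 = upright; 1.9 = stop, leaning back. A stiff hinge: it stays where it is left (about 1.1 N at the handle moves it).
- lever_handle (a point): Centre of the lever's handle: a black bar 26 mm long (along the lever), 12 mm wide (along the head's y, the way to pinch it), 14 mm deep, 113 mm from the pivot at the free end; the arm behind it is 8 mm square. With the lever level it is 38 mm in front (-x) of the slot's centre, 108 mm above the bench. It turns with the lever.
- cassette_grip (a point): Filter cassette: upright aluminium frame 28 mm wide (y), 12 mm thick (x), 84 mm high, with a round glass and a sprung catch each side; it stands in the head's slot, x as the head's x, z up. This point is centred between the catches' finger pads, 67 mm above the cassette's foot (83 mm above the bench when seated). 52 mm over the pads at rest, 42 mm pinched.
- catch_left (a joint): Travel of the catch on the cassette's +y side, m: 0 = sprung out, its barb locked under the head's ledge; 0.005 = pinched fully in. Free of the ledge above about 0.003 (with the cassette centred); the spring takes 2.4 N to start and 5.4 N at the full travel.
- catch_right (a joint): The same for the catch on the cassette's -y side. Each catch has a finger pad, a black ribbed plate 22 mm wide (the cassette's x) and 34 mm high (17 mm above and below the grip point), in the open above the head's block.
- cassette: The whole cassette; its origin lies at the centre of its foot, axes as for its grip point; 0.12 to 0.21 kg with its catches. The slot takes its lower 40 mm and guides it with about 1 mm play.
- head: The whole filter head; its origin lies on the bench under the slot's centre, axes as for the slot's mouth. Its foot is 80 mm wide (y) by 56 mm, 16 mm high, with a 30 mm wide spine under the fork.
- bracket: Bystander, bolted down: aluminium angle bracket 70 x 60 mm, 74 mm high; origin at the centre of its foot.
- mirror_mount: Bystander, loose: black square mirror mount, 50 mm wide, 56 mm high, with two brass screws; origin at the centre of its foot.
- post: Bystander, loose: upright steel post 12.6 mm thick, 70 mm high, on a 25 mm foot; origin at the centre of its foot.
- driver: Bystander, loose: screwdriver lying on the bench across the front, about 0.2 m long.
- spool: Bystander, loose: white spool 80 mm across, 36 mm high; origin at the centre of its foot.
- level: Bystander, loose: bubble level 60 mm square, 34 mm high, clear yellowish top; origin at the centre of its foot.
- lens_jar: Bystander, loose: clear jar with black cap, 48 mm across, 50 mm high; origin at the centre of its foot.

How it is judged (in metres and radians):
On the way, in this order (a step that is already met when the one before it is completed fails the run):
1. the lever is swung up past upright (joint above 1.57) with the cassette still seated in the head (value of joint lever above 1.57 rad and height (world z) of cassette_grip below 0.093 m), for 0.2 s.
2. the cassette is lifted at least 70 mm by its two pinched catches (height (world z) of cassette_grip above 0.153 m and value of joint each of catch_left, catch_right above 0.003 m and contact force between the fingers and cassette above 2 N and angle between cassette_grip's own z axis and vertical below 0.3 rad), for 0.2 s.
At the end, for the whole second after the job is handed in: The cassette is held by the fingers on both catches (each pinched in by more than 3 mm, with a contact force over 2 N), at least 70 mm higher than it sat, within 0.3 rad of upright, slower than 30 mm/s, touching neither head nor lever; the lever is still up (above 1.45 rad) (all of step 2 and contact force between cassette and head below 0.05 N and linear speed of cassette below 0.03 m/s and value of joint lever above 1.45 rad); the arm keeps its last pose, push and grip.
It fails at once if the cassette is drawn up by more than 20 mm while the lever is not up (height (world z) of cassette_grip above 0.103 m and value of joint lever below 1.3 rad).
It fails at once if a bystander is moved by more than 30 mm (distance of any of mirror_mount, post, driver, spool, level, lens_jar from where it was at the start of the episode above 0.03 m).
It also fails if it takes over 42 s, if anything falls off the work surface, if the arm or the gripper's body presses on something with over 40 N, if the wrist force passes 120 N, or if a joint passes its speed limit or range.

ROBOT

A 7-joint arm with a two-finger parallel gripper is mounted at the origin on the work surface. World frame = base frame: x ahead of the robot, y to its left, z up, the work surface at z = 0. Lengths are in mm, angles in rad, forces in N, time in s.
With the tool pointing down it reaches from about 350 to 900 mm from the base axis. Payload 8.1 kg.
Tool frame: the origin (TCP) lies at the very end of the fingers, on their centre line; the grasp point (between the pads) lies 19 mm behind it; z points along the fingers, y is the direction in which the jaws open and shut (so a half turn about z gives the same grasp; the last joint's range is limited). The gripper opens to 85 mm and grips with 20 to 120 N. Pads are 22 mm wide; open, the fingers measure 114 mm over their backs; the gripper's body (76 mm by 85 mm) begins 54 mm behind the grasp point. The pads swing forward as they close: fully open they stand 13 mm farther back than shut.
Start: joints at [1.201, 0.434, 0.025, 1.573, -0.012, 1.134, -0.075], TCP at [164.754, -602.907, 231.323] pointing down, gripper open.
Joint ranges: [-2.62, 2.62], [-0.44, 2.09], [-1.27, 1.32], [0.08, 2.57], [-1.32, 4.46], [0.12, 2], [-2.74, 2.74]. Speed limits (rad/s): [2.22, 2.22, 3.01, 3.01, 3.14, 3.14, 3.14].

INTERFACE

Orientations are given as a rotation vector (axis times angle).
In Python, from bench import bot, eyes, workorder gives the robot as it stands.
- The arm moves only by the tool drive_tool, never from a script. Its argument "increments" is a list that holds one entry, the list of rows, each a list of 7 numbers: the opening, from 0 (shut) to 1 (fully open), then the shift along the tool's x, y, z in cm, then the turn, a rotation vector about the tool's x, y, z in rad. A call has 1 to 10 rows; each row shifts and turns the commanded pose from where the row before left it, along the tool's axes as they then stand; what a row does not reach is not made up. A row lasts 1/8 s, in which the tool goes at most 62.5 mm and 10.7 degrees, less where a joint would pass 70% of its speed; a pose out of reach is approached as far as the arm can. A call is refused whole if a number of a shift passes 6.25 or a number of a turn 0.188, either way. A call with a gripper value outside its range is refused whole. The fingers move at their own pace and stop on an object; "grip_force" is the grip in N (left out, the last holds). Time passes only in rows, so rows that do not move let the fingers close. It gives the time, the measured TCP pose, the force and the opening at its end, in the units of the state.
- bot.get_obs(): the state, without advancing time (a new reading comes with each control period).
- eyes.get_image(name): name is "side" or "top" or "wrist"; returns the picture (384x512x3 uint8, red, green, blue); there is no depth.
- eyes.camera_info(name): a dict with "camera_matrix" (3x3 intrinsics, pixels), "T" (4x4, takes a point from camera to world coordinates). Camera axes: x right, y up, looking along -z (the intrinsics and any distortion apply to the point x, -y, -z); pixel columns grow to the right and rows downward; lengths in mm; the calibration is good to about 2 mm. A picture is of the moment at which its call begins: read the wrist's pose just before it. camera_info takes no time and is no camera call; for the wrist camera it gives the pose at the moment of the call.
- workorder.hand_in(): hands the job in, once; it reports no verdict.
The state is a dict: "t": time; "qpos": joint angles; "joint_velocities": joint speeds; "joint_efforts": joint torques, N m; "position": TCP position; "eef_rot": TCP orientation; "force": force on the tool from outside, world axes, zero at the start; "moment": the same for the moment, N m; "finger_gap": opening from 0.0 (shut) to 1.0 (fully open).
Only numpy, scipy, OpenCV 4.12 (cv2) and the standard library are available. Lean on these libraries where they do the work, as an engineer would, in place of code of your own. Each camera call takes 0.05 s, during which the arm holds its last target. There are 200 camera calls.

## Working session

There is one attempt and no reset: what is moved stays moved. The work goes in short steps, Python scripts to look and compute and a tool call to move; the robot and the scene stay as the last step left them, time stands still between calls to the robot, and variables do not carry over. Pictures are saved under pics/ and viewed, about 8 in all and at most 12, crops included, and the job is handed in when it is done.

Besides the shell and the picture viewer there is one more tool, called after "Emit:" as a command line: name --argument value ..., lists and objects as JSON in quotes. drive_tool: Moves the arm, as the interface text tells. Its arguments: {"type":"object","properties":{"increments":{"type":"array"},"grip_force":{"type":"number"}},"required":["increments"]}

```bash
mkdir -p pics; python3 - <<'E'
from bench import bot, eyes, workorder
import cv2
o=bot.get_obs();print({k:o[k] for k in('t','position','eef_rot','force','finger_gap')})
for n in('side','top'):
    i=eyes.get_image(n);cv2.imwrite(f'pics/{n}0.png',i[:,:,::-1])
    c=eyes.camera_info(n);print(n,c)
E
```

```text
{'t': 0.0, 'position': array([ 164.581603  , -602.41189349,  230.53263693]), 'eef_rot': array([-3.11217017e+00, -4.17434090e-01,  5.38966981e-04]), 'force': array([-0.12975947,  0.720527  , -0.1544834 ]), 'finger_gap': 1.0022710014324305}
side {'camera_matrix': array([[491.14180698,   0.        , 259.59736375],
       [  0.        , 491.14180698, 192.66443326],
       [  0.        ,   0.        ,   1.        ]]), 'T': array([[ 9.80839666e-01,  1.11805286e-01, -1.59540363e-01,
         3.85780554e+02],
       [-1.94407525e-01,  5.08672526e-01, -8.38724016e-01,
        -9.60456989e+02],
       [-1.26199788e-02,  8.53669631e-01,  5.20661980e-01,
         6.96969366e+02],
       [ 0.00000000e+00,  0.00000000e+00,  0.00000000e+00,
         1.00000000e+00]])}
top {'camera_matrix': array([[431.75204747,   0.        , 258.93371325],
       [  0.        , 431.75204747, 191.41100427],
       [  0.        ,   0.        ,   1.        ]]), 'T': array([[ 8.83746152e-03,  9.91363183e-01, -1.30847001e-01,
         4.02109169e+02],
       [-9.99949561e-01,  8.13688454e-03, -5.88785369e-03,
        -5.73009419e+00],
       [-4.77231444e-03,  1.30892435e-01,  9.91385089e-01,
         1.28545521e+03],
       [ 0.00000000e+00,  0.00000000e+00,  0.00000000e+00,
         1.00000000e+00]])}
```

View pics/top0.png

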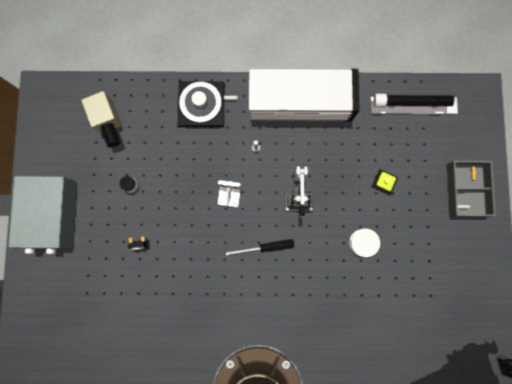

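View pics/side0.png

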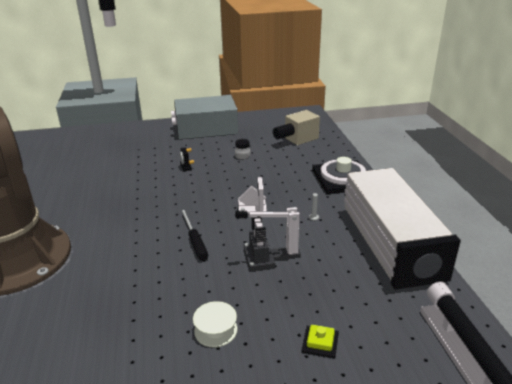

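The top view shows the head near (299,203), with the fork end at (302,172) and the handle at (301,220). So the head's +x is roughly world +x. Next I'll zoom both views.

```bash
cat > h.py <<'E'
import numpy as np, cv2
from bench import bot, eyes, workorder
def ray(n,u,v,z,info=None):
    c=info or eyes.camera_info(n);K=c['camera_matrix'];T=c['T']
    d=T[:3,:3]@np.array([(u-K[0,2])/K[0,0],-(v-K[1,2])/K[1,1],-1]);o=T[:3,3]
    return o+d*(z-o[2])/d[2]
def proj(n,p,info=None):
    c=info or eyes.camera_info(n);K=c['camera_matrix'];T=c['T']
    q=T[:3,:3].T@(np.array(p,float)-T[:3,3]);return np.array([K[0,2]+K[0,0]*q[0]/-q[2],K[1,2]-K[1,1]*q[1]/-q[2]])
E
python3 - <<'E'
import cv2,numpy as np
a=cv2.imread('pics/top0.png')[155:235,270:335];b=cv2.imread('pics/side0.png')[170:275,225:310]
a=cv2.resize(a,(390,480),interpolation=cv2.INTER_CUBIC) #x6
b=cv2.resize(b,None,fx=4.7,fy=4.7,interpolation=cv2.INTER_CUBIC)
c=np.zeros((500,800,3),np.uint8);c[:480,:390]=a;h=min(500,b.shape[0]);c[:h,395:395+b.shape[1]]=b[:h]
cv2.imwrite('pics/z0.png',c)
E
```

```text
(no output)
```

View pics/z0.png

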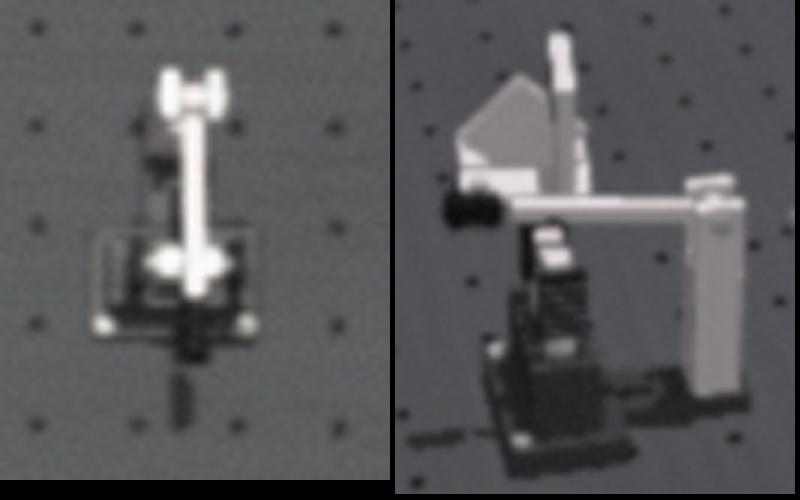

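```bash
python3 - <<'E'
from h import *
t=lambda x,y,z:ray('top',(x+.5)/6-.5+270,(y+.5)/6-.5+155,z).round(1)
s=lambda x,y,z:ray('side',(x-395+.5)/4.7-.5+225,(y+.5)/4.7-.5+170,z).round(1)
print('pivot',t(193,93,118),'fork cheeks',t(169,93,118),t(217,93,118))
print('handle tip',t(193,362,112),'joint hand/arm',t(195,297,112))
print('cass top sides',t(147,262,100),t(232,262,100))
print('foot bolts',t(103,325,16),t(247,325,16)); print('foot corners',t(92,338,12),t(257,338,12),t(95,230,12),t(255,230,12))
print('side: handle mid',s(472,209,108),'pivot',s(715,203,118))
print('side foot corners',s(510,478,0),s(632,455,0))
E
```

```text
pivot [ 616.2 -115.8  118. ] fork cheeks [ 616.1 -104.8  118. ] [ 616.3 -126.7  118. ]
handle tip [ 493.4 -115.8  112. ] joint hand/arm [ 523.1 -116.8  112. ]
cass top sides [540.3 -96.  100. ] [ 540.6 -135.1  100. ]
foot bolts [518.8 -80.7  16. ] [ 519.3 -151.4   16. ]
foot corners [512.6 -75.5  12. ] [ 513.3 -156.8   12. ] [566.3 -76.9  12. ] [ 567.  -156.2   12. ]
side: handle mid [509.9 -89.9 108. ] pivot [ 615.8 -123.2  118. ]
side foot corners [ 513.7 -152.8    0. ] [ 572.1 -148.6    0. ]
```

Emit:
drive_tool --increments '[[[0.6,0,0,0,0,0,0.133],[0.6,0,0,0,0,0,0.133],[0.6,3.4,-4.8,0,0,0,0],[0.6,3.4,-4.8,0,0,0,0],[0.6,3.4,-4.8,0,0,0,0],[0.6,3.4,-4.8,0,0,0,0],[0.6,3.4,-4.8,0,0,0,0],[0.6,3.4,-4.8,0,0,0,0],[0.6,3.4,-4.8,0,0,0,0],[0.6,3.4,-4.8,0,0,0,0]]]' --grip_force 25

```text
t: 1.35
position: [437.2, -217.0, 231.2]
eef_rot: [3.141, 0.001, -0.0]
force: [0.8, 0.2, -0.1]
finger_gap: 0.603
```

Emit:
drive_tool --increments '[[[0.6,3.3,-5.0,0,0,0,0],[0.6,3.3,-5.0,0,0,0,0],[0.6,0,0,3,0,0,0],[0.6,0,0,3,0,0,0],[0.6,0,0,0,0,0,0],[0.6,0,0,0,0,0,0]]]'

```text
t: 2.1
position: [502.8, -118.9, 172.1]
eef_rot: [3.141, 0.001, 0.001]
force: [1.0, 0.1, 0.1]
finger_gap: 0.6
```

```bash
python3 - <<'E'
from h import *
o=bot.get_obs();print(o['t'],o['position'],o['eef_rot'])
c=eyes.camera_info('wrist');i=eyes.get_image('wrist');cv2.imwrite('pics/w1.png',i[:,:,::-1]);print(c)
for p in [(503,-116,115),(616,-116,118),(541,-116,100),(541,-142,100),(541,-90,100),(513,-76,16),(513,-156,16)]: print(p,proj('wrist',p,c).round(1))
E
```

```text
2.1 [ 502.79295127 -118.85781587  172.13336712] [3.14149921e+00 6.44297150e-04 9.70477298e-04]
{'camera_matrix': array([[272.86146294,   0.        , 256.06094329],
       [  0.        , 272.86146294, 190.01756229],
       [  0.        ,   0.        ,   1.        ]]), 'T': array([[ 2.81758859e-04,  9.65344587e-01,  2.60978444e-01,
         5.67867181e+02],
       [-9.99999917e-01,  1.94790390e-04,  3.59106237e-04,
        -1.19401683e+02],
       [ 2.95825169e-04, -2.60978523e-01,  9.65344562e-01,
         3.13356071e+02],
       [ 0.00000000e+00,  0.00000000e+00,  0.00000000e+00,
         1.00000000e+00]])}
(503, -116, 115) [251.5 204.2]
(616, -116, 118) [250.7  39. ]
(541, -116, 100) [251.6 151.9]
(541, -142, 100) [284.9 151.9]
(541, -90, 100) [218.3 151.9]
(513, -76, 16) [216.7 167.7]
(513, -156, 16) [289.1 167.7]
```

View pics/w1.png

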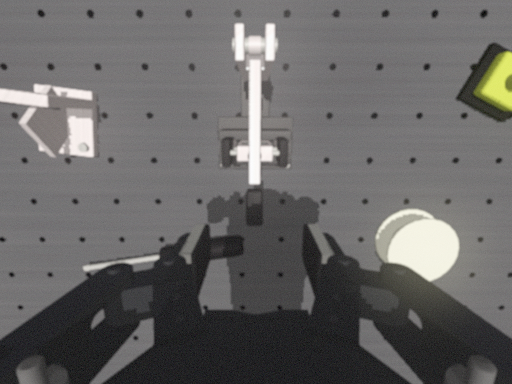

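The wrist view shows the handle at (255,204), the pivot at (255,42) and the foot centred at u=255. The fingers' midline is at u≈256. The x estimate agrees, and the head's y is about -118.5, so the tool is already centred on it. I'll go down and pinch the handle.

Emit:
drive_tool --increments '[[[0.6,0,0,4,0,0,0],[0.6,0,0,4.3,0,0,0],[0.6,0,0,0,0,0,0],[0,0,0,0,0,0,0],[0,0,0,0,0,0,0],[0,0,0,0,0,0,0],[0,0,0,0,0,0,0]]]'

```text
t: 3.02
position: [503.7, -117.6, 89.6]
eef_rot: [-3.141, -0.002, -0.004]
force: [0.6, 4.8, 1.4]
finger_gap: 0.137
```

```bash
python3 - <<'E'
import numpy as np
th=np.linspace(0,1.8,19);p=113*np.c_[-np.cos(th),np.sin(th)]
d=np.diff(p,axis=0)/10
for a,r in zip(th[1:],d): print(a.round(2),'x',r[0].round(2),'toolz',(-r[1]).round(2))
E
```

```text
0.1 x 0.06 toolz -1.13
0.2 x 0.17 toolz -1.12
0.3 x 0.28 toolz -1.09
0.4 x 0.39 toolz -1.06
0.5 x 0.49 toolz -1.02
0.6 x 0.59 toolz -0.96
0.7 x 0.68 toolz -0.9
0.8 x 0.77 toolz -0.83
0.9 x 0.85 toolz -0.75
1.0 x 0.92 toolz -0.66
1.1 x 0.98 toolz -0.56
1.2 x 1.03 toolz -0.46
1.3 x 1.07 toolz -0.36
1.4 x 1.1 toolz -0.25
1.5 x 1.12 toolz -0.14
1.6 x 1.13 toolz -0.02
1.7 x 1.13 toolz 0.09
1.8 x 1.11 toolz 0.2
```

The gap of about 11.6 mm means the handle is held. The 4.8 N side force says the lever sits roughly 1 mm further +y, so I'll ease that while swinging.

Emit:
drive_tool --increments '[[[0,0.06,-0.1,-1.13,0,0,0],[0,0.17,0,-1.12,0,0,0],[0,0.28,0,-1.09,0,0,0],[0,0.39,0,-1.06,0,0,0],[0,0.49,0,-1.02,0,0,0],[0,0.59,0,-0.96,0,0,0],[0,0.68,0,-0.9,0,0,0],[0,0.77,0,-0.83,0,0,0],[0,0.85,0,-0.75,0,0,0]]]'

```text
t: 4.15
position: [545.3, -117.5, 177.1]
eef_rot: [-3.141, -0.001, 0.001]
force: [4.6, 1.2, -11.0]
finger_gap: 0.136
```

Emit:
drive_tool --increments '[[[0,0.92,0,-0.66,0,0,0],[0,0.98,0,-0.56,0,0,0],[0,1.03,0,-0.46,0,0,0],[0,1.07,0,-0.36,0,0,0],[0,1.1,0,-0.25,0,0,0],[0,1.12,0,-0.14,0,0,0],[0,1.13,0,-0.02,0,0,0],[0,1.13,0,0.09,0,0,0],[0,1.11,0,0.2,0,0,0],[0,0,0,0,0,0,0]]]'

```text
t: 5.4
position: [642.5, -117.8, 198.4]
eef_rot: [3.141, 0.001, 0.002]
force: [0.2, -0.5, -2.7]
finger_gap: 0.129
```

Emit:
drive_tool --increments '[[[0.6,0,0,0,0,0,0],[0.6,0,0,0,0,0,0],[0.6,0,0,0,0,0,0],[0.9,0,0,-3,0,0,0],[0.9,0,0,-4,0,0,0],[0.9,-5,0,0,0,0,0],[0.9,-5.1,0,0,0,0,0],[0.9,0,0,4,0,0,0],[0.9,0,0,4,0,0,0],[0.9,0,0,0,0,0,0]]]'

```text
t: 6.65
position: [538.2, -117.5, 186.6]
eef_rot: [-3.141, -0.001, 0.007]
force: [-0.1, 0.4, 0.5]
finger_gap: 0.9
```

```bash
python3 - <<'E'
from h import *
o=bot.get_obs();print(o['t'],o['position'],o['eef_rot'])
c=eyes.camera_info('wrist');i=eyes.get_image('wrist');s=eyes.get_image('side')
for p in [(541.5,-117.3,100),(541.5,-143.3,100),(541.5,-91.3,100),(652,-117.3,216)]: print(p,proj('wrist',p,c).round(1))
a=cv2.resize(i[60:320,130:390],(400,400),interpolation=cv2.INTER_CUBIC)
b=cv2.resize(s[120:280,210:370],(400,400),interpolation=cv2.INTER_CUBIC)
cv2.imwrite('pics/w2.png',np.hstack([a,b])[:,:,::-1])
E
```

```text
6.65 [ 538.17979273 -117.48363018  186.57942446] [-3.14092087e+00 -1.13490890e-03  7.40442314e-03]
(541.5, -117.3, 100) [255.2 189.7]
(541.5, -143.3, 100) [285.3 189.7]
(541.5, -91.3, 100) [225.1 189.7]
(652, -117.3, 216) [254.  -28.9]
```

View pics/w2.png

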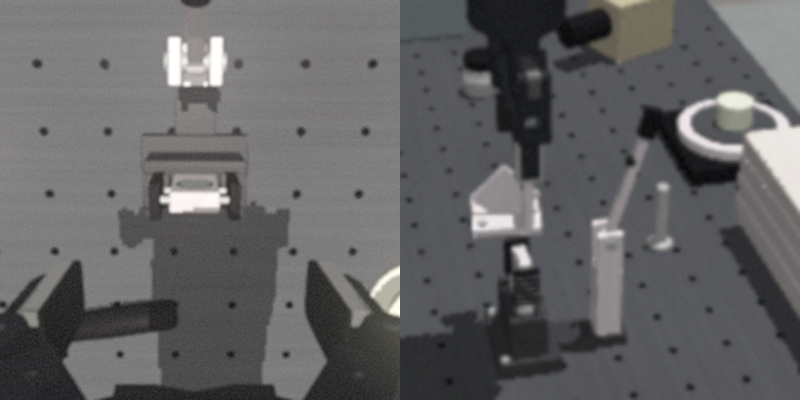

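The cassette top is at crop (195,200), i.e. wrist pixel (257,190), against a prediction of (255,190). The finger midline is at crop x≈194, so the tool is centred in y. It needs +3 mm in x. The side view shows the lever leaning back, clear. Going down.

Emit:
drive_tool --increments '[[[0.9,0.3,0,4,0,0,0],[0.9,0,0,4,0,0,0],[0.9,0,0,2.5,0,0,0],[0.9,0,0,2.0,0,0,0],[0.9,0,0,0,0,0,0],[0.9,0,0,0,0,0,0]]]' --grip_force 35

```text
t: 7.5
position: [544.6, -117.8, 65.2]
eef_rot: [3.141, 0.001, 0.004]
force: [0.7, 0.1, -0.2]
finger_gap: 0.901
```

Emit:
drive_tool --increments '[[[0.9,-0.3,0,0.4,0,0,0],[0.9,0,0,0,0,0,0],[0.4,0,0,0,0,0,0],[0.4,0,0,0,0,0,0],[0.4,0,0,0,0,0,0],[0.4,0,0,0,0,0,0],[0.4,0,0,0,0,0,0]]]'

```text
t: 8.38
position: [540.7, -117.5, 60.5]
eef_rot: [3.141, 0.001, 0.002]
force: [-2.4, 1.1, 10.2]
finger_gap: 0.472
```

The gap is about 40 mm against 42 mm when pinched, and the upward 10 N fits the pads swinging forward as they close. I'll lift slowly and watch the force.

Emit:
drive_tool --increments '[[[0.3,0,0,0,0,0,0],[0.3,0,0,-0.2,0,0,0],[0.3,0,0,-0.4,0,0,0],[0.3,0,0,-0.5,0,0,0],[0.3,0,0,0,0,0,0]]]'

```text
t: 9.0
position: [540.4, -117.7, 70.9]
eef_rot: [3.141, 0.001, 0.001]
force: [1.2, 0.4, -2.3]
finger_gap: 0.467
```

```bash
python3 - <<'E'
from h import *
o=bot.get_obs();print(o['t'],o['position'],o['force'],o['moment'])
i=eyes.get_image('wrist');s=eyes.get_image('side')
a=cv2.resize(i[60:320,130:390],(400,400),interpolation=cv2.INTER_CUBIC)
b=cv2.resize(s[170:280,210:320],(400,400),interpolation=cv2.INTER_CUBIC)
cv2.imwrite('pics/w3.png',np.hstack([a,b])[:,:,::-1])
E
```

```text
9.0 [ 540.40260064 -117.66089303   70.89431375] [ 1.16097713  0.42884152 -2.30655311] [ 0.01679014 -0.00608647  0.00777094]
```

View pics/w3.png

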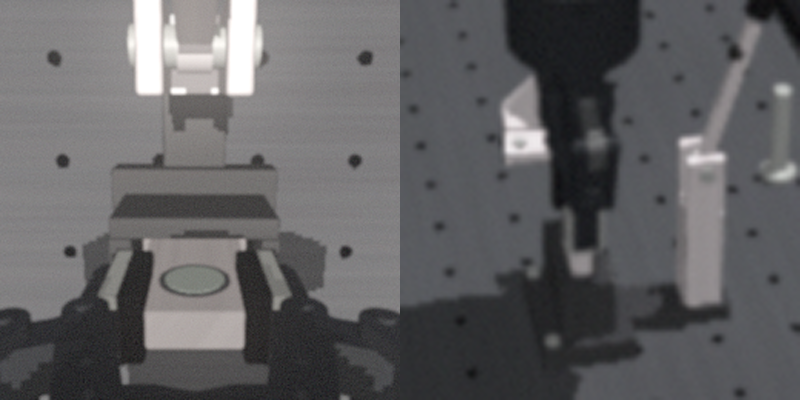

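The fingers grip both catch pads, with the frame centred between them at crop (195,290). The load is only 2.3 N, about the cassette's weight, so it is free of the ledge. I'll lift the rest.

Emit:
drive_tool --increments '[[[0.3,0,0,-0.8,0,0,0],[0.3,0,0,-1.2,0,0,0],[0.3,0,0,-1.4,0,0,0],[0.3,0,0,-1.5,0,0,0],[0.3,0,0,-1.5,0,0,0],[0.3,0,0,-1.3,0,0,0],[0.3,0,0,-0.8,0,0,0],[0.3,0,0,-0.5,0,0,0],[0.3,0,0,0,0,0,0],[0.3,0,0,0,0,0,0]]]'

```text
t: 10.35
position: [539.8, -117.6, 160.0]
eef_rot: [-3.142, -0.001, 0.001]
force: [-0.1, 0.2, -1.2]
finger_gap: 0.468
```

Emit:
drive_tool --increments '[[[0.3,0,0,0,0,0,0],[0.3,0,0,0,0,0,0],[0.3,0,0,0,0,0,0],[0.3,0,0,0,0,0,0]]]'

```text
t: 10.85
position: [540.1, -117.6, 160.5]
eef_rot: [3.142, 0.001, -0.0]
force: [0.1, 0.4, -2.0]
finger_gap: 0.467
```

```bash
python3 - <<'E'
from h import *
o=bot.get_obs();print(o['t'],o['position'],o['force'],o['moment'],o['finger_gap'])
i=eyes.get_image('wrist');s=eyes.get_image('side')
a=cv2.resize(i[60:320,130:390],(400,400),interpolation=cv2.INTER_CUBIC)
b=cv2.resize(s[120:280,210:370],(400,400),interpolation=cv2.INTER_CUBIC)
cv2.imwrite('pics/w4.png',np.hstack([a,b])[:,:,::-1])
E
```

```text
10.85 [ 540.11301758 -117.62706774  160.48657548] [ 0.12157205  0.37002512 -1.9841058 ] [-0.0105381  -0.01293825 -0.00551616] 0.46736601557431234
```

View pics/w4.png

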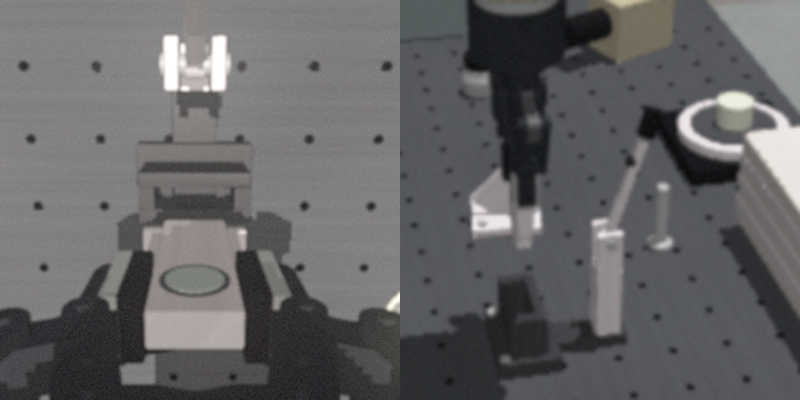

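The cassette hangs upright in the fingers, clear of the head, with its foot at crop (524,245) above the empty slot. The TCP rose 100 mm, the load is about 2 N, and the lever is still back. Handing in.

```bash
python3 -c "
from h import *
print(workorder.hand_in())"
```

```text
the job is handed in; nothing more can be done
None
```

I swung the lever up to about 1.8 rad and released it, and it stayed back. I then pinched both catches, drew the cassette straight up, and handed the job in at about 10.9 s of the 42 s allowed.

**Last checks before handing in:**
- **Lift:** the tool rose 100 mm, from 60.5 to 160.5 mm, and the cassette had not shifted in the fingers.
- **Pinch:** the finger gap stayed at 0.467, about 40 mm. That is slightly under the 42 mm given for fully pinched catches. The lever handle also read slightly small (11.6 mm against 12 mm), so I took this as reading error.
- **Load and stillness:** the tool carried about 2 N, close to the cassette's weight, and it was still.
- **Pictures:** the cassette was upright and clear of the head, and the lever was leaning back. The arm stayed well clear of the bystanders, but I did not measure their positions again.

**Disagreements along the way:**
- **Position across the slot:** the top camera put the head's y at -116 mm and the wrist camera at about -118.5 mm. I used about -117.5 mm, and the grips centred themselves.
- **Force when pinching:** there was a 10 N upward push on the tool as the fingers closed on the catches. It vanished when the lift began.

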